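# Switch the nodule sorter to its other tray

## Task

The sorter's seesaw gate is tipped towards one tray. With your fingertips, press down its raised end so that it rocks over its pivot and stays tipped the other way; only then push both round stone nodules along the feed lane onto the gate, so that they roll down into the tray on the newly lowered side. Only press and push: do not pick up the nodules, leave the skull cast and the jar where they are, and finish clear of everything.

Things in the scene. Friction and masses are not known exactly. Their poses are not given: they have to be found in the camera images.
- sorter: The fixed sorter. Origin on the table top below the middle of the gate's axle; x points from the gate out along the feed lane (roughly away from the robot), y to the left (blue) tray, -y to the right (green) tray, z up. The axle lies along x, 65 mm above the table. A chute leads from each end of the gate into its tray. Nothing on the sorter is taller than 165 mm apart from the nodules.
- gate (a joint): Tilt of the seesaw gate, rad, stops at -0.24 and +0.24. Positive: left (+y) end up, parts roll to the right tray; negative: the reverse. A teal trough 220 mm long (along y), 70 mm wide inside, floor 40 mm above the axle, walls 30 mm high on the robot's side, up to 20 mm on the lane's. Top-heavy, 0.6 kg: about 1 N on the raised end moves it; past level it falls to the other stop and stays.
- pad_left (a point): Middle of the yellow press pad (50 x 36 mm, flush) on the trough's floor near its open left end, 88 mm from the gate's middle. Raised it is about 125 mm above the table and 76 mm from the sorter's middle along y; lowered, 83 mm and 95 mm.
- pad_right (a point): The same at the right end.
- lane_mouth (a point): Middle of the feed lane floor's edge over the gate, on the floor, 126 mm above the table. The lane is a level wooden channel from here 100 mm along the sorter's +x to its rear end, which is open with free space behind; 44 mm wide inside, side walls 12 mm high. A nodule whose centre passes the mouth drops about 20 mm onto the gate's middle.
- tray_left (a point): Centre of the left (blue) tray's floor, 8 mm above the table and at y = +240 mm in the sorter's frame. The tray is 130 mm square, walls 40 mm (by the chute) to 70 mm (outer) high.
- tray_right (a point): The same for the right (green) tray, at y = -240 mm.
- nodule_front_center (a point): Centre of the brown ironstone nodule nearer the gate, a ball 40 mm across, about 90 g, resting on the lane; it rolls when pushed.
- nodule_rear_center (a point): Centre of the second such nodule, behind the first on the lane.
- skull: Small bone-coloured skull cast on a dark foam pad 80 x 60 mm, 58 mm high in all, standing near the lane. Origin under the pad's middle. Not to be moved.
- jar: Amber jar, 48 mm across, 75 mm high, standing near the lane. Origin under its middle. Not to be moved.
Things that resemble listed ones, but are neither listed nor needed, are in the scene too. Leave any blue or yellow look-alike of the part that bears nodule_front_center alone. What is shaped like the part that bears nodule_rear_center but green is not meant.

How it is judged:
By the outcome, as a careful person would: the job done as asked, in the order asked, and still so for the second after the job is handed in, with the robot touching nothing.
It also fails if it takes over 48 s, if anything falls off the work surface, if the arm or the gripper's body presses on something with over 40 N, if the wrist force passes 120 N, or if a joint passes its speed limit or range.

## Robot

A 7-joint arm with a two-finger parallel gripper is mounted at the origin on the work surface. World frame = base frame: x ahead of the robot, y to its left, z up, the work surface at z = 0. Lengths are in m, angles in rad, forces in N, time in s.
With the tool pointing down it reaches from about 0.425 to 0.875 m from the base axis. Payload 4.7 kg.
Tool frame: the origin (TCP) lies midway between the tips of the shut fingers; the grasp point (between the pads) lies 19 mm behind it; z points along the fingers, x is the direction in which the jaws open and shut, and the axes are right-handed (so a half turn about z gives the same grasp; the last joint's range is limited). The gripper opens to 87 mm and grips with 3 to 60 N. Pads are 19 mm wide; open, the fingers measure 117 mm over their backs; the gripper's body (75 mm by 190 mm) begins 51 mm behind the grasp point.
Start: joints at [1.278, 0.321, -0.07, 1.45, 0.023, 1.371, -0.057], TCP at [0.196, -0.62, 0.223] pointing down, gripper open.
Joint ranges: [-2.86, 2.86], [-0.3, 2.09], [-1.38, 1.24], [0.06, 2.45], [-1.56, 4.7], [0.09, 2.05], [-2.69, 2.69]. Speed limits (rad/s): [2.57, 2.57, 3.14, 3.14, 3.14, 3.14, 3.14].

## Interface

Orientations are given as a unit quaternion [w, x, y, z].
In Python, from station import r, read_camera, ticket gives the robot as it stands. The module is installed in compiled form; this text tells all that it offers.
- The arm moves only by the shell command python3 -m handwheel 'ROWS' [FORCE]. ROWS is JSON, a list that holds one entry, the list of rows, each a list of 7 numbers: the closure in counts, from 0 (fully open) to 255 (shut), then the shift along the tool's x, y, z in mm, then the turn, a rotation vector about the tool's x, y, z in degrees. In form: [[[gripper, dx, dy, dz, rx, ry, rz], ...]]. A call has exactly 8 rows; each row shifts and turns the commanded pose from where the row before left it, along the tool's axes as they then stand; what a row does not reach is not made up. A row lasts 1/10 s, in which the tool goes at most 50 mm and 8.59 degrees, less where a joint would pass 70% of its speed; a pose out of reach is approached as far as the arm can. A call is refused whole if a number of a shift passes 50 or a number of a turn 8.59, either way. A call with a gripper value outside its range is refused whole. The fingers move at their own pace and stop on an object; FORCE is the grip in N (left out, the last holds). Time passes only in rows, so rows that do not move let the fingers close, or fill a call up. It gives the time, the measured TCP pose, the force and the opening at its end, in the units of the state.
- r.state(): the state, without advancing time (a new reading comes with each control period).
- read_camera(name): name is "scene" or "top" or "wrist"; returns a dict with "img" (420x560x3 uint8, blue, green, red), "vfov" (degrees; the focal length in pixels is half the picture's height over the tangent of half this angle, whatever the lens; pixels are square), "cx", "cy" (the principal point, pixels), "dist_coeffs" ([k1, k2, p1, p2, k3] as OpenCV has them; the pictures are not rectified), "rvec" (rotation vector, rad) and "tvec" (3), from world to camera coordinates, as OpenCV has them; the wrist camera has in their place "tool_from_camera" (4x4, takes a point from camera to tool coordinates, whose origin is the TCP and whose axes are the tool frame's). Camera axes: x right, y down, z forward; pixel columns grow to the right and rows downward; lengths in m; the calibration is good to about 2 mm. A picture is of the moment at which its call begins: read the wrist's pose just before it. There is no depth.
- ticket.close_job(): hands the job in, once; it reports no verdict.
The state is a dict: "t": time; "q": joint angles; "joint_vel": joint speeds; "joint_torque": joint torques, N m; "position": TCP position; "eef_rot": TCP orientation; "wrist_force": force on the tool from outside, world axes, zero at the start; "ft_torque": the same for the moment, N m; "finger_gap": opening from 0.0 (shut) to 1.0 (fully open).
Only numpy, scipy, OpenCV 4.12 (cv2) and the standard library are available. Lean on these libraries where they do the work, as an engineer would, in place of code of your own. Each camera call takes 0.05 s, during which the arm holds its last target. There are 200 camera calls.

## Working session

There is one attempt and no reset: what is moved stays moved. The work goes in short steps, Python scripts to look and compute and a shell command to move; the robot and the scene stay as the last step left them, time stands still between calls to the robot, and variables do not carry over. Pictures are saved under pics/ and viewed, about 8 in all and at most 12, crops included, and the job is handed in when it is done.

```bash
mkdir -p pics; cat > h.py <<'E'
import numpy as np, cv2
from station import r, read_camera, ticket
def K(c):
    f=c["img"].shape[0]/2/np.tan(np.radians(c["vfov"])/2)
    return np.array([[f,0,c["cx"]],[0,f,c["cy"]],[0,0,1.]])
def ray(c,uv):
    R=cv2.Rodrigues(np.array(c["rvec"],float))[0]; t=np.array(c["tvec"],float).ravel()
    p=cv2.undistortPoints(np.array([[uv]],float),K(c),np.array(c["dist_coeffs"],float))[0,0]
    return -R.T@t, R.T@np.array([p[0],p[1],1.])
def onz(c,uv,z):
    o,d=ray(c,uv); return o+d*(z-o[2])/d[2]
def two(c1,u1,c2,u2):
    o1,d1=ray(c1,u1);o2,d2=ray(c2,u2)
    s=np.linalg.lstsq(np.c_[d1,-d2],o2-o1,rcond=None)[0]
    a=o1+s[0]*d1;b=o2+s[1]*d2
    return (a+b)/2,np.linalg.norm(a-b)
def proj(c,P):
    return cv2.projectPoints(np.array(P,float).reshape(-1,1,3),np.array(c["rvec"],float),np.array(c["tvec"],float),K(c),np.array(c["dist_coeffs"],float))[0][:,0]
E
python3 - <<'E'
from h import *
import pickle
for n in("scene","top"):
    c=read_camera(n); pickle.dump(c,open(n+".pkl","wb"))
    cv2.imwrite(f"pics/{n}1.png",cv2.resize(c["img"],None,fx=1.42,fy=1.42,interpolation=cv2.INTER_CUBIC))
    print(n,ray(c,(280,210)))
s=r.state();print(s["t"],s["position"],s["eef_rot"],s["finger_gap"])
E
```

```text
scene (array([1.33411024, 0.04078464, 0.64930512]), array([-0.78924836, -0.00263316, -0.61424942]))
top (array([0.46888626, 0.02880456, 1.17298407]), array([ 0.16849841, -0.00118301, -0.98571841]))
0.1 [ 0.19612132 -0.6191836   0.22156897] [-4.73400113e-04  8.06855524e-01 -5.90748183e-01 -7.23293850e-04] 1.0000830880410763
```

View pics/scene1.png

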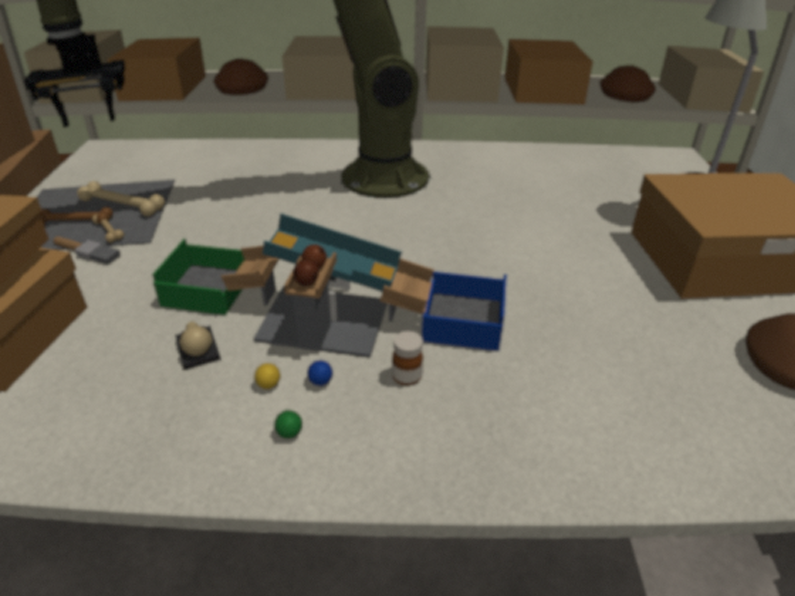

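View pics/top1.png

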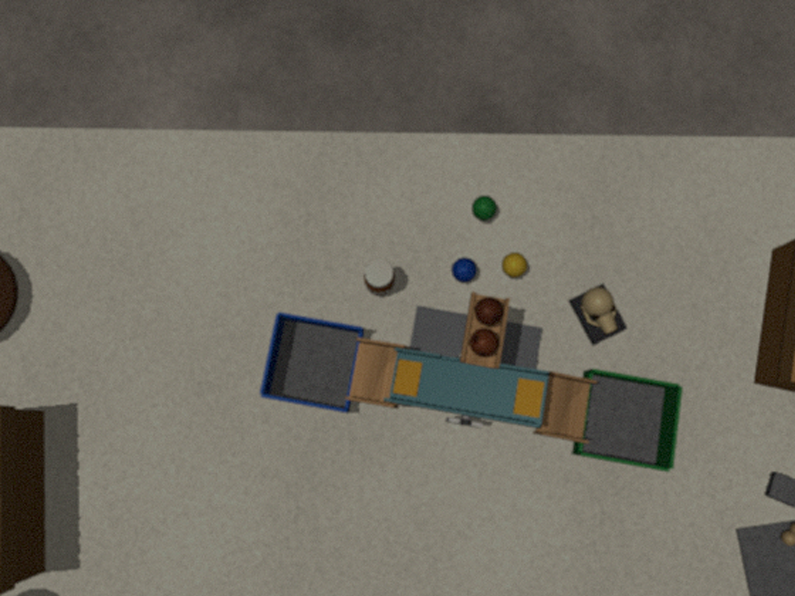

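The scene view (1.42x zoom) shows the raised end is the right/green one, so I press pad_right (top px 530,397; scene px 285,240). The nodules are the two brown balls on the lane at top (489,311) and (484,343).

Look-alikes on the table, to be left alone: blue (464,270), yellow (514,265) and green (484,208). The dark brown lumps on the shelf are also not wanted.

```bash
cat >> h.py <<'E'
def blobs(img,lo,hi,box=None,amin=30):
    h=cv2.cvtColor(img,cv2.COLOR_BGR2HSV); m=cv2.inRange(h,np.array(lo),np.array(hi))
    if box: k=np.zeros_like(m);x0,y0,x1,y1=box;k[y0:y1,x0:x1]=255;m&=k
    n,l,s,ce=cv2.connectedComponentsWithStats(m)
    return [(s[i,4],ce[i].round(1)) for i in range(1,n) if s[i,4]>=amin],m
E
python3 - <<'E'
from h import *
import pickle
S=pickle.load(open("scene.pkl","rb"));T=pickle.load(open("top.pkl","rb"))
for n,c,box in(("scene",S,(180,140,300,215)),("top",T,(250,190,400,310))):
    print(n,"yellow",blobs(c["img"],(14,150,90),(28,255,255),box)[0])
    print(n,"brown",blobs(c["img"],(0,110,15),(10,255,110),box)[0])
k=1.42
pr=two(S,(285/k,240.5/k),T,(530/k,397/k));pl=two(S,(383/k,271/k),T,(407/k,378/k))
print("pads R,L",pr,pl)
nf=two(S,(314/k,258/k),T,(484/k,343/k));nr=two(S,(306/k,270/k),T,(489/k,311/k))
print("nod f,r",nf,nr)
print("nod on z=.146",onz(T,(484/k,343/k),.146),onz(T,(489/k,311/k),.146))
a=onz(T,(467/k,365/k),.138)[:2];b=onz(T,(500/k,367/k),.138)[:2];d=onz(T,(474/k,295/k),.138)[:2];e=onz(T,(509/k,298/k),.138)[:2]
print("lane corners z138",a,b,d,e,"mouth",(a+b)/2,"rear",(d+e)/2)
tl=np.mean([onz(T,(u/k,v/k),.06)[:2] for u,v in((280,316),(362,327),(349,409),(264,395))],0)
tr=np.mean([onz(T,(u/k,v/k),.06)[:2] for u,v in((588,372),(680,385),(670,467),(574,453))],0)
print("trays",tl,tr,"mid",(tl+tr)/2,"len",np.linalg.norm(tl-tr),"ang y",np.degrees(np.arctan2(*(tl-tr)[::-1])))
cr=np.hstack([cv2.resize(T["img"][190:310,250:400],None,fx=2.66,fy=4,interpolation=cv2.INTER_CUBIC),cv2.resize(S["img"][140:260,150:300],None,fx=2.66,fy=4,interpolation=cv2.INTER_CUBIC)])
cv2.imwrite("pics/crop1.png",cr)
from scipy.spatial.transform import Rotation as Ro
q=r.state()["eef_rot"];print(Ro.from_quat(np.roll(q,-1)).as_matrix().round(3))
E
```

```text
scene yellow [(np.int32(97), array([199.9, 168.6])), (np.int32(101), array([269. , 190.5]))]
scene brown [(np.int32(373), array([217.6, 186.4]))]
top yellow [(np.int32(38), array([361.2, 191.1])), (np.int32(377), array([286.7, 265.6])), (np.int32(430), array([372. , 279.7]))]
top brown [(np.int32(208), array([343.9, 218.7])), (np.int32(202), array([340.5, 241. ]))]
pads R,L (array([ 0.51058288, -0.15615914,  0.12834949]), np.float64(0.004033387923623362)) (array([0.53728777, 0.01253099, 0.08688282]), np.float64(0.000492324296694189))
nod f,r (array([ 0.58373277, -0.09361838,  0.14258011]), np.float64(0.001045395737526916)) (array([ 0.62753745, -0.09970838,  0.15019346]), np.float64(0.0006648910966333991))
nod on z=.146 [ 0.5832964  -0.09268971  0.146     ] [ 0.62814789 -0.09990054  0.146     ]
lane corners z138 [ 0.55321562 -0.0699027 ] [ 0.55110007 -0.11560066] [ 0.65188659 -0.07994423] [ 0.64829061 -0.1291499 ] mouth [ 0.55215785 -0.09275168] rear [ 0.6500886  -0.10454706]
trays [0.56175717 0.15126153] [ 0.48378239 -0.31386378] mid [ 0.52276978 -0.08130113] len 0.4716159678817164 ang y 80.48328473550418
[[ 0.302 -0.953 -0.001]
 [-0.953 -0.302  0.002]
 [-0.002  0.    -1.   ]]
```

View pics/crop1.png

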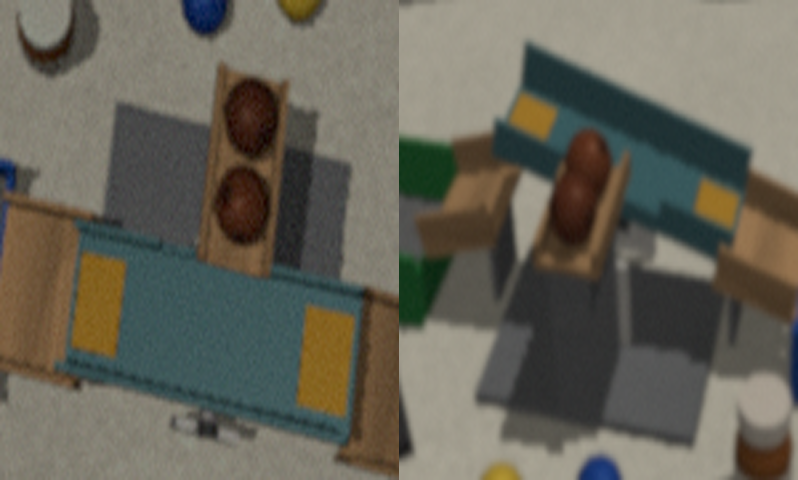

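Close crop confirms it: the right (green-side) yellow pad is raised, and both brown nodules sit on the lane. Next I turn the tool so its x axis lies along the sorter's x and shut the fingers.

```bash
python3 -m handwheel '[[[255,0,0,0,0,0,-7.92],[255,0,0,0,0,0,-7.92],[255,0,0,0,0,0,-7.92],[255,0,0,0,0,0,-7.92],[255,0,0,0,0,0,-7.92],[255,0,0,0,0,0,-7.92],[255,0,0,0,0,0,-7.92],[255,0,0,0,0,0,-7.92]]]' 20
python3 -m handwheel '[[[255,15,-31.5,0,0,0,0],[255,15,-31.5,0,0,0,0],[255,15,-31.5,0,0,0,0],[255,15,-31.5,0,0,0,0],[255,15,-31.5,0,0,0,0],[255,15,-31.5,0,0,0,0],[255,15,-31.5,0,0,0,0],[255,15,-31.5,0,0,0,0]]]'
cat > g.py <<'E'
from h import *; import sys
from scipy.spatial.transform import Rotation as Ro
s=r.state(); R=Ro.from_quat(np.roll(s["eef_rot"],-1)).as_matrix()
p=np.array(s["position"]); t=np.array([float(v) for v in sys.argv[1:4]])
print("t",round(s["t"],2),"p",p.round(4),"x",R[:,0].round(3),"z",R[:,2].round(3),"gap",round(s["finger_gap"],2),"F",np.round(s["wrist_force"],1))
print("tool shift mm",(R.T@(t-p)*1000).round(1),"q",np.round(s["q"],2))
E
python3 g.py .5106 -.156 .222
```

```text
t: 0.9
position: [0.1961, -0.6194, 0.2219]
eef_rot: [-0.001, 0.997, -0.076, -0.0]
wrist_force: [0.0, 0.6, 0.0]
finger_gap: 0.355
t: 1.7
position: [0.3549, -0.3883, 0.2222]
eef_rot: [-0.0, 0.997, -0.079, -0.0]
wrist_force: [0.6, 0.0, -0.1]
finger_gap: 0.003
t 1.7 p [ 0.3549 -0.3883  0.2222] x [ 0.988 -0.158 -0.001] z [-0.  0. -1.] gap 0.0 F [ 0.6  0.  -0.1]
tool shift mm [ 1.172e+02 -2.539e+02  2.000e-01] q [ 1.15  0.08 -0.39  1.75  0.03  1.33  0.6 ]
```

```bash
python3 -m handwheel '[[[255,15,-32,0,0,0,0],[255,15,-32,0,0,0,0],[255,15,-32,0,0,0,0],[255,15,-32,0,0,0,0],[255,15,-32,0,0,0,0],[255,15,-32,0,0,0,0],[255,15,-32,0,0,0,0],[255,12,-30,0,0,0,0]]]'
python3 g.py .5106 -.156 .14
python3 - <<'E'
from h import *
c=read_camera("top");i=c["img"];print(blobs(i,(14,150,90),(28,255,255),(250,190,400,310))[0])
c2=read_camera("scene")
cv2.imwrite("pics/c2.png",np.hstack([cv2.resize(i[190:310,250:400],None,fx=2.66,fy=4),cv2.resize(c2["img"][120:240,150:300],None,fx=2.66,fy=4)]))
E
```

```text
t: 2.5
position: [0.5106, -0.1557, 0.2223]
eef_rot: [-0.0, 0.997, -0.079, -0.0]
wrist_force: [0.5, -1.0, -0.0]
finger_gap: 0.006
t 2.5 p [ 0.5106 -0.1557  0.2223] x [ 0.988 -0.157 -0.   ] z [-0.  0. -1.] gap 0.01 F [ 0.5 -1.  -0. ]
tool shift mm [ 0.1  0.3 82.3] q [ 0.85  0.11 -0.64  1.72  0.07  1.33  0.03]
[(np.int32(45), array([361.7, 191.3])), (np.int32(375), array([286.7, 265.7])), (np.int32(86), array([365.5, 277.3]))]
```

View pics/c2.png

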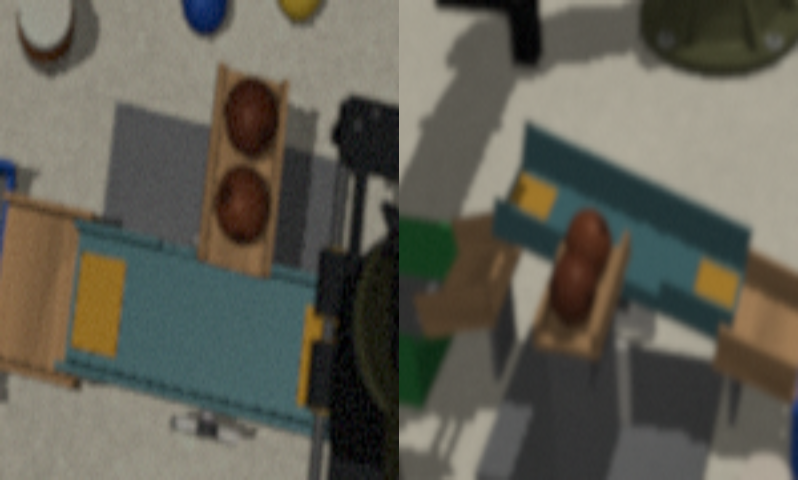

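Fingers are over the raised right pad with clear space around them. Pressing.

```bash
python3 -m handwheel '[[[255,0,0,26,0,0,0],[255,0,0,26,0,0,0],[255,0,0,26,0,0,0],[255,0,0,8,0,0,0],[255,0,0,8,0,0,0],[255,0,0,8,0,0,0],[255,0,0,8,0,0,0],[255,0,0,8,0,0,0]]]'
python3 -m handwheel '[[[255,0,-0,5,0,0,0],[255,0,0,3,0,0,0],[255,0,0,0,0,0,0],[255,0,0,-10,0,0,0],[255,0,0,-30,0,0,0],[255,0,0,-40,0,0,0],[255,0,0,-30,0,0,0],[255,0,0,-20,0,0,0]]]'
python3 - <<'E'
from h import *
a=read_camera("top");b=read_camera("scene")
print(blobs(a["img"],(14,150,90),(28,255,255),(250,190,400,310))[0]);print(blobs(b["img"],(14,150,90),(28,255,255),(180,140,300,215))[0])
cv2.imwrite("pics/c3.png",np.hstack([cv2.resize(a["img"][190:310,250:400],None,fx=2.66,fy=4),cv2.resize(b["img"][120:240,150:300],None,fx=2.66,fy=4)]))
E
```

```text
t: 3.4
position: [0.5106, -0.1578, 0.1048]
eef_rot: [0.0, 0.997, -0.079, 0.001]
wrist_force: [0.3, -1.8, 1.9]
finger_gap: 0.0
t: 4.2
position: [0.5113, -0.1573, 0.2305]
eef_rot: [0.001, 0.997, -0.079, 0.002]
wrist_force: [-0.0, -0.4, -0.9]
finger_gap: 0.006
[(np.int32(46), array([361.9, 191.3])), (np.int32(407), array([296.4, 265.9]))]
[(np.int32(68), array([261.7, 174.6])), (np.int32(51), array([194.9, 181.3]))]
```

View pics/c3.png

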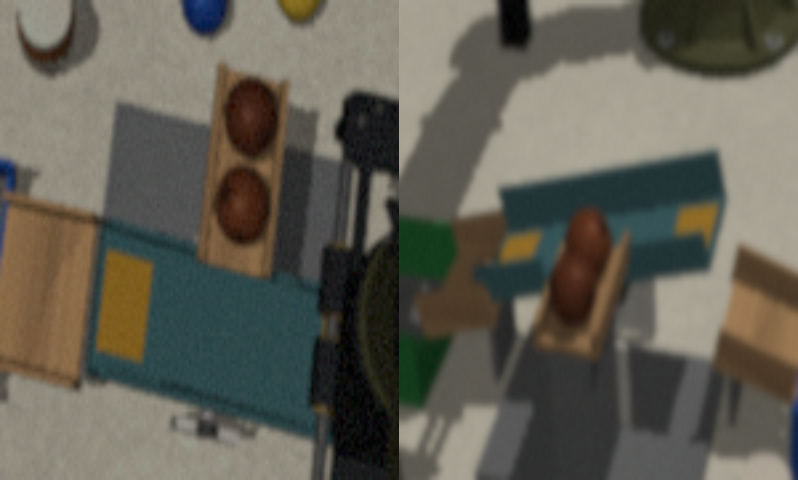

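Gate flipped: right pad low, left pad raised, nodules still in place. Now I move behind the lane.

```bash
python3 -m handwheel '[[[255,20,-9,0,0,0,0],[255,25,-11,0,0,0,0],[255,25,-11,0,0,0,0],[255,25,-11,0,0,0,0],[255,25,-11,0,0,0,0],[255,25,-11,0,0,0,0],[255,16,-11,0,0,0,0],[255,0,0,0,0,0,0]]]'
python3 g.py .682 -.1085 .139
```

```text
t: 5.1
position: [0.6819, -0.106, 0.2248]
eef_rot: [-0.001, 0.997, -0.077, -0.001]
wrist_force: [0.3, 0.6, -0.5]
finger_gap: 0.002
t 5.1 p [ 0.6819 -0.106   0.2248] x [ 0.988 -0.154 -0.002] z [-0.001  0.003 -1.   ] gap 0.0 F [ 0.3  0.6 -0.5]
tool shift mm [ 0.6  2.7 85.8] q [ 0.57  0.48 -0.65  1.31  0.29  1.44 -0.22]
```

```bash
python3 -m handwheel '[[[255,0,2,10,0,0,0],[255,0,0,20,0,0,0],[255,0,0,20,0,0,0],[255,0,0,15,0,0,0],[255,0,0,12,0,0,0],[255,0,0,8,0,0,0],[255,0,0,0,0,0,0],[255,0,0,0,0,0,0]]]'
python3 g.py .648 -.103 .139
python3 - <<'E'
from h import *
a=read_camera("top");b=read_camera("scene")
cv2.imwrite("pics/c4.png",np.hstack([cv2.resize(a["img"][160:280,290:440],None,fx=2.66,fy=4),cv2.resize(b["img"][120:240,150:300],None,fx=2.66,fy=4)]))
E
```

```text
t: 5.9
position: [0.6808, -0.1106, 0.1421]
eef_rot: [0.0, 0.997, -0.079, 0.0]
wrist_force: [0.3, -0.7, 0.5]
finger_gap: 0.006
t 5.9 p [ 0.6808 -0.1106  0.1421] x [ 0.988 -0.158  0.001] z [ 0.001 -0.    -1.   ] gap 0.01 F [ 0.3 -0.7  0.5]
tool shift mm [-33.6  -2.4   3.1] q [ 0.58  0.53 -0.64  1.42  0.32  1.29 -0.24]
```

View pics/c4.png

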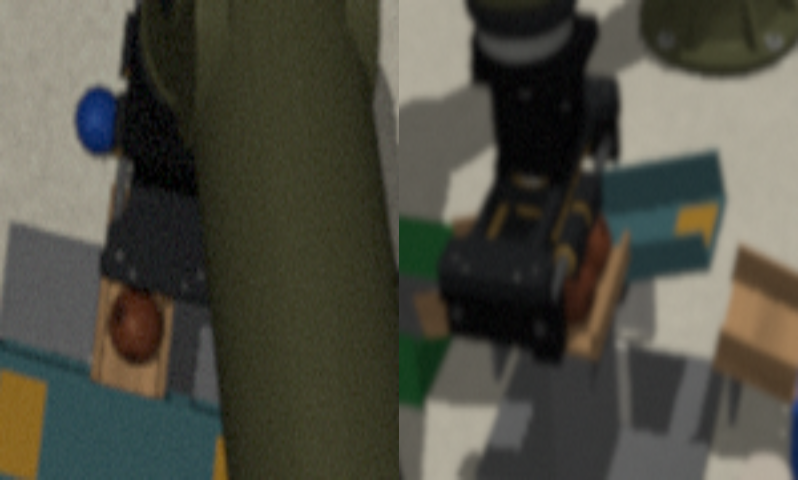

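Finger sits behind the rear nodule, in line with the lane, and the front nodule is still resting on it. Pushing slowly now.

```bash
python3 -m handwheel '[[[255,-5,-1.5,3,0,0,0],[255,-6,0,0,0,0,0],[255,-6,0,0,0,0,0],[255,-6,0,0,0,0,0],[255,-6,0,0,0,0,0],[255,-6,0,0,0,0,0],[255,-6,0,0,0,0,0],[255,-6,0,0,0,0,0]]]'
python3 g.py .648 -.103 .139
python3 - <<'E'
from h import *
a=read_camera("top");b=read_camera("scene")
for n,c,box in(("top",a,(250,190,490,335)),("scene",b,(100,140,300,225))): print(n,blobs(c["img"],(0,110,15),(10,255,110),box)[0])
E
```

```text
t: 6.8
position: [0.634, -0.1017, 0.1387]
eef_rot: [0.0, 0.997, -0.079, 0.0]
wrist_force: [0.9, -0.5, 0.1]
finger_gap: 0.009
t 6.8 p [ 0.634  -0.1017  0.1387] x [ 0.988 -0.158  0.   ] z [ 0. -0. -1.] gap 0.01 F [ 0.9 -0.5  0.1]
tool shift mm [14.1 -0.9 -0.3] q [ 0.63  0.43 -0.66  1.56  0.27  1.24 -0.23]
top []
scene [(np.int32(143), array([224.8, 180.5]))]
```

```bash
python3 -m handwheel '[[[255,-5,0,0,0,0,0],[255,-5,0,0,0,0,0],[255,-5,0,0,0,0,0],[255,-5,0,0,0,0,0],[255,0,0,0,0,0,0],[255,0,0,0,0,0,0],[255,0,0,0,0,0,0],[255,0,0,0,0,0,0]]]'
python3 - <<'E'
from h import *
a=read_camera("top");b=read_camera("scene")
for n,c,box in(("top",a,(250,190,490,335)),("scene",b,(100,140,300,225))): print(n,blobs(c["img"],(0,110,15),(10,255,110),box)[0])
cv2.imwrite("pics/c5.png",np.hstack([cv2.resize(a["img"][180:340,290:490],None,fx=2,fy=3),cv2.resize(b["img"][130:240,100:300],None,fx=2,fy=480/110)[:480] if 0 else cv2.resize(b["img"][130:290,100:300],None,fx=2,fy=3)]))
E
```

```text
t: 7.7
position: [0.6147, -0.0986, 0.1385]
eef_rot: [-0.0, 0.997, -0.079, 0.0]
wrist_force: [0.4, 0.4, 0.2]
finger_gap: 0.004
top []
scene [(np.int32(117), array([177., 179.])), (np.int32(80), array([225. , 178.8]))]
```

View pics/c5.png

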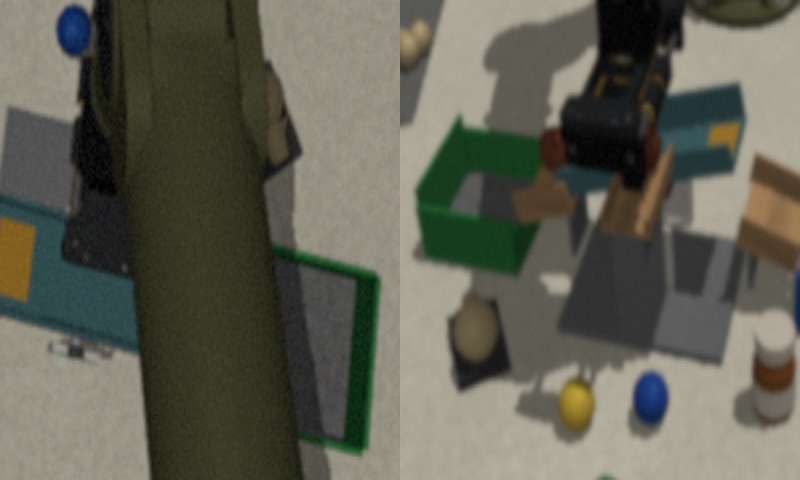

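The front nodule (scene crop 553,148) is rolling down the chute to the green tray, and the rear one is still on the lane. I continue pushing.

```bash
python3 -m handwheel '[[[255,0,0,0,0,0,0],[255,-5,0,0,0,0,0],[255,-5,0,0,0,0,0],[255,-5,0,0,0,0,0],[255,-5,0,0,0,0,0],[255,-5,0,0,0,0,0],[255,-5,0,0,0,0,0],[255,-5,0,0,0,0,0]]]'
python3 -m handwheel '[[[255,-3,0,0,0,0,0],[255,0,0,0,0,0,0],[255,0,0,0,0,0,0],[255,0,0,0,0,0,0],[255,0,0,0,0,0,0],[255,0,0,0,0,0,0],[255,0,0,0,0,0,0],[255,0,0,0,0,0,0]]]'
python3 - <<'E'
from h import *
a=read_camera("top");b=read_camera("scene")
for n,c,box in(("top",a,(250,190,490,335)),("scene",b,(100,140,300,225))): print(n,blobs(c["img"],(0,110,15),(10,255,110),box)[0])
cv2.imwrite("pics/c6.png",np.hstack([cv2.resize(a["img"][180:340,290:490],None,fx=2,fy=3),cv2.resize(b["img"][130:290,100:300],None,fx=2,fy=3)]))
E
```

```text
t: 8.6
position: [0.5795, -0.093, 0.1386]
eef_rot: [0.0, 0.997, -0.079, 0.0]
wrist_force: [0.1, -0.6, -0.0]
finger_gap: 0.005
t: 9.4
position: [0.5771, -0.0926, 0.1385]
eef_rot: [0.0, 0.997, -0.079, -0.0]
wrist_force: [0.7, 0.4, 0.3]
finger_gap: 0.005
top [(np.int32(168), array([439.3, 301.4])), (np.int32(174), array([457.3, 305. ]))]
scene [(np.int32(255), array([139.2, 191.8]))]
```

View pics/c6.png

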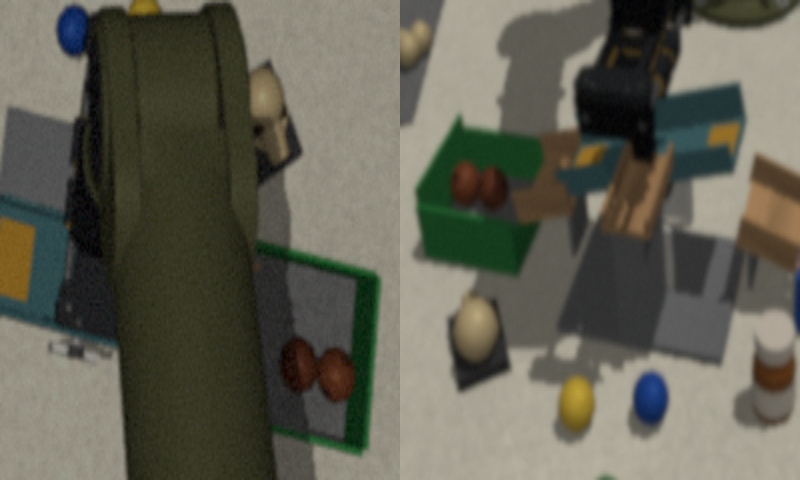

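Both nodules are in the green tray. I raise straight up and check.

```bash
python3 -m handwheel '[[[255,0,0,-10,0,0,0],[255,0,0,-25,0,0,0],[255,0,0,-25,0,0,0],[255,0,0,-25,0,0,0],[255,0,0,-20,0,0,0],[255,0,0,-10,0,0,0],[255,0,0,0,0,0,0],[255,0,0,0,0,0,0]]]'
python3 -m handwheel '[[[255,0,0,0,0,0,0],[255,0,0,0,0,0,0],[255,0,0,0,0,0,0],[255,0,0,0,0,0,0],[255,0,0,0,0,0,0],[255,0,0,0,0,0,0],[255,0,0,0,0,0,0],[255,0,0,0,0,0,0]]]'
python3 - <<'E'
from h import *
a=read_camera("top");b=read_camera("scene")
print(blobs(a["img"],(0,110,15),(10,255,110),(250,190,490,335))[0])
print(blobs(b["img"],(14,150,90),(28,255,255),(180,140,300,215))[0])
cv2.imwrite("pics/c7.png",np.hstack([cv2.resize(a["img"][140:340,240:490],None,fx=1.6,fy=2.4),cv2.resize(b["img"][130:290,100:300],None,fx=2,fy=3)]))
E
```

```text
t: 10.3
position: [0.5767, -0.0926, 0.2529]
eef_rot: [0.0, 0.997, -0.079, -0.0]
wrist_force: [-0.8, 1.0, -0.2]
finger_gap: 0.005
t: 11.1
position: [0.5771, -0.0926, 0.2536]
eef_rot: [0.0, 0.997, -0.079, 0.0]
wrist_force: [-0.1, 0.3, 0.2]
finger_gap: 0.003
[(np.int32(221), array([454.7, 304. ]))]
[(np.int32(65), array([261.8, 174.5])), (np.int32(41), array([195.1, 180.9]))]
```

View pics/c7.png

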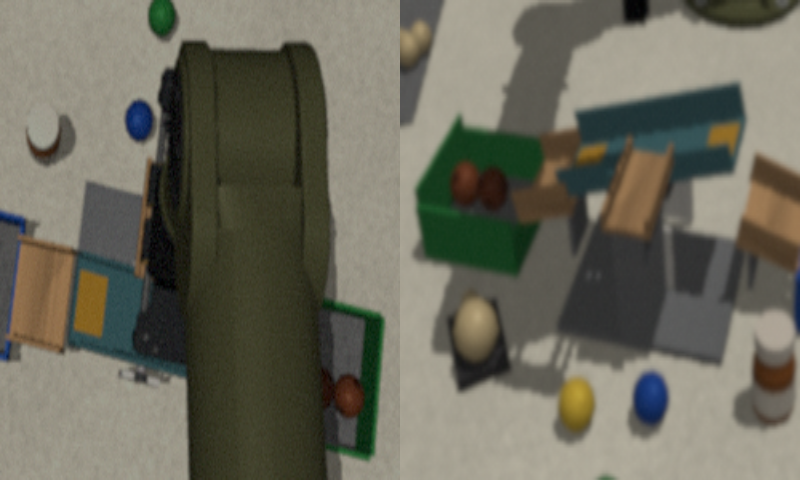

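Both nodules rest in the green tray, the gate stays tipped right, the skull and jar are where they were, and the tool is clear.

```bash
python3 -c "
from station import ticket
print(ticket.close_job())"
```

```text
the job is handed in; nothing more can be done
None
```

The job is done and handed in at about 11 s of the 48 s allowed. I pressed the raised right-hand pad until the gate rocked over to the right. Then I pushed both brown nodules along the lane one after the other with the shut fingertips, and they rolled into the green tray.

- **Final pictures:** both nodules are in the green tray and the gate is still tipped right. The lane is empty, and the skull, jar and look-alike balls look undisturbed.
- **Robot clear:** the fingertips were about 0.25 m above the table, with about 0.4 N on the wrist force sensor, which is noise level. The highest wrist force I read was about 2.6 N, though I only read it at the end of each move.
- **Disagreement:** in the last top view the arm partly hid one nodule, so the colour mask found only one. The scene view and the earlier top view both show two.

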